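Free the jammed instrument cassette

ROBOT

A 6-joint arm with a two-finger parallel gripper is mounted at the origin on a cart in front of the work surface, level with it; the furniture and walls round the work are solid. World frame = base frame: x ahead of the robot, y to its left, z up, the work surface at z = 0. Lengths are in m, angles in rad, forces in N, time in s.
With the tool pointing down it reaches from about 0.25 to 0.775 m from the base axis. Payload 8.9 kg.
Tool frame: the origin (TCP) lies at the centre of the arm's flange, where the gripper is bolted on; the fingertips stand arm.nose_length ahead of it and the grasp point (between the pads) lies 155 mm ahead of it (arm.nose_length is the distance from the TCP to the fingertips, in m); z points along the fingers, y is the direction in which the jaws open and shut (so a half turn about z gives the same grasp; the last joint's range is limited). The gripper opens to 85 mm and grips with 20 to 120 N. Pads are 22 mm wide; open, the fingers measure 114 mm over their backs; the gripper's body (76 mm by 85 mm) begins 54 mm behind the grasp point. The pads swing forward as they close: fully open they stand 13 mm farther back than shut.
Start: joints at [1.175, 0.291, -0.153, 1.127, 0, 1.431], TCP at [0.133, 0.508, 0.405] pointing down, gripper open.
Joint ranges: [-2.52, 2.52], [-0.91, 1.74], [-1.3, 1.37], [-1.96, 2.02], [-1.52, 1.47], [-3.14, 3.14]. Speed limits (rad/s): [2.22, 2.22, 2.79, 3.14, 3.14, 3.14].

INTERFACE

Orientations are given as a rotation vector (axis times angle).
In Python, from station import arm gives the robot as it stands.
- The arm moves only by the shell command python3 -m handwheel 'ROWS'. ROWS is JSON, a list of rows, each an object of numbers: "x", "y", "z": the shift along the tool's x, y, z in cm; "wx", "wy", "wz": the turn, a rotation vector about the tool's x, y, z in rad; "fingers": the gripper's target within -1 to 1 (shut at 1, half-way at 0, fully open at -1). In form: [{"x": .., "y": .., "z": .., "wx": .., "wy": .., "wz": .., "fingers": ..}, ...]. A call has exactly 5 rows; each row shifts and turns the commanded pose from where the row before left it, along the tool's axes as they then stand; what a row does not reach is not made up. A row lasts 1/12 s, in which the tool goes at most 41.7 mm and 7.16 degrees, less where a joint would pass 70% of its speed; a pose out of reach is approached as far as the arm can. A call is refused whole if a number of a shift passes 4.17 or a number of a turn 0.125, either way. A call with a gripper value outside its range is refused whole. The fingers move at their own pace and stop on an object; the grip force is fixed at half the most. Time passes only in rows, so rows that do not move let the fingers close, or fill a call up. It gives the time, the measured TCP pose, the force and the opening at its end, in the units of the state.
- arm.sense(): the state, without advancing time (a new reading comes with each control period).
- arm.read_camera(name): name is "side" or "top" or "wrist"; returns the picture (480x640x3 uint8, red, green, blue); there is no depth.
- arm.calibration(name): a dict with "camera_matrix" (3x3 intrinsics, pixels), "R" (3x3) and "t" (3): a world point X has camera coordinates R X + t. Camera axes: x right, y down, z forward; pixel columns grow to the right and rows downward; lengths in m; the calibration is good to about 2 mm. The wrist camera is an equidistant fisheye: a pixel r from the principal point sees the ray r / f radians off the axis. A picture is of the moment at which its call begins: read the wrist's pose just before it. calibration takes no time and is no camera call; for the wrist camera it gives the pose at the moment of the call.
- arm.hand_in(): hands the job in, once; it reports no verdict.
Trained networks look in the newest picture that a camera, given by its name, has taken for a name from the list of things; names that differ only in an ending like _2 or _b are one class to them, and where a whole thing is asked for, a point or a joint stands for the part that bears it (a point fixed in the world has none). Each returns a list of dicts, best first, with "p" (0 to 1); they miss things now and then, are a little off and sometimes report something else, mostly with a low value. They report only what shows in the picture. A call takes as long as a camera call.
- arm.search_frame(camera, target): "centre" ([x, y, z] in m, in the coordinates of the camera as it stood for that picture, good to about 4 mm: the middle of the surface that is visible of it).
- arm.masks_of(camera, target): "mask" (480x640 bool, what is visible of it).
The state is a dict: "t": time; "joint_positions": joint angles; "qd": joint speeds; "joint_efforts": joint torques, N m; "position": TCP position; "ee_rot": TCP orientation; "wrist_force": force on the tool from outside, world axes, zero at the start; "moment": the same for the moment, N m; "opening": finger opening in m.
Only numpy, scipy, OpenCV 4.12 (cv2) and the standard library are available. Lean on these libraries where they do the work, as an engineer would, in place of code of your own. Each camera call takes 0.05 s, during which the arm holds its last target.

TASK

The instrument cassette was dropped crookedly into the steel soak container and is jammed, one end caught under the rim and the other propped up on the spring catch. Push the raised end down past the catch so that the cassette lies flat on the container's floor, then lift it out by its handle and set it down gently, flat and handle up, inside the rim of the white drip tray. Leave the things around it where they stand.

Things in the scene. Friction and masses are not known exactly. Their poses are not given: they have to be found in the camera images.
- cassette_center (a point): Centre of the loose closed aluminium cassette: a box 120 (its x) x 84 (y) x 64 (z, up when level), 0.35 kg, flat lid, perforated sides; axes are its own. It starts tilted 0.42 rad about its y: the +x end is raised on the catch, the -x end is low under the container's -x rim. Tilted, it is too long for the opening. Pressed flat, it usually ends up to 10 mm towards -x, still under that rim
- cassette_handle (a point): Centre of the cassette's black bar handle, 98 mm above the cassette's underside (66 above its centre, along its z). Bar 58 long (cassette's x), 11 wide (y; grip it across this), 12 high, on two posts, 28 mm free between bar and lid. Between each end of the bar and that end of the cassette lie 31 mm of bare flat lid to press on. Axes are the cassette's own
- container: Open steel soak container, fixed. Origin: centre of its underside. Inside 142 (x) x 94 (y); walls and floor 3 thick; height 77. The cassette's raised end is at its +x end. With the cassette flat on its floor, the cassette's centre is 35 mm and its handle 101 mm above this origin
- container_mouth (a point): Centre of the container's mouth, level with the top of its walls, 77 mm above the worktop. Both end walls (-x, +x) carry a rim reaching 8 mm inwards, 69 to 77 mm above the worktop, which leaves an opening 128 mm long along x; the long sides have no inward rim. The flat cassette passes with 4 mm to spare at each end if it is first moved to the middle and in line. Axes are the container's
- catch (a joint): Grey spring catch, 40 wide, mid +x end wall of the container: a wedge nose reaching 10.5 mm inwards, tip 43 mm above the worktop. Value in m: about 0 with the nose out, to 0.009 when pushed outwards; it springs back with 4 to 7 N. Pressing straight down with 6 to 15 N on the lid's raised end makes the cassette's lower edge push the catch aside; the end then drops to the floor
- drip_tray: White plastic drip tray with an open top, fixed to the worktop. Origin: centre of its underside. Outside 156 (x) x 120 (y) x 15 high, inside 150 x 114; three low ribs carry the cassette with its underside 5 mm above the origin, so that its handle is then 103 mm above it
- tub: clear round tub, 134 across, 93 high (mm); it stands beside the work and is to be left alone. Origin: centre of its underside
- cup: small clear measuring cup, 37 across, 38 high (mm); it stands beside the work and is to be left alone. Origin: centre of its underside
- forceps: steel locking forceps lying flat, 213 x 113 x 8 (mm); it stands beside the work and is to be left alone. Origin: centre of its underside
- bottle: small white bottle with a screw cap, 48 across, 86 high (mm); it stands beside the work and is to be left alone. Origin: centre of its underside

How it is judged:
On the way, in this order (a step that is already met when the one before it is completed fails the run):
1. the cassette lies flat on the container's floor (angle between cassette_center's own z axis and vertical below 0.08 rad and z of cassette_center in the frame of container below 0.043 m and x of cassette_center in the frame of container between -0.02 and 0.02 m and y of cassette_center in the frame of container between -0.02 and 0.02 m), for 0.2 s.
2. the cassette is lifted out, above the container's rim (z of cassette_center in the frame of container above 0.112 m), for 0.1 s.
At the end, for the whole second after the job is handed in: The cassette stands inside the rim of the drip tray on its ribs, handle up, level within 0.06 rad, its centre within 18 mm of the tray's middle along each tray axis (which is as much as the rim allows, either way round), and at rest (x of cassette_center in the frame of drip_tray between -0.018 and 0.018 m and y of cassette_center in the frame of drip_tray between -0.018 and 0.018 m and z of cassette_center in the frame of drip_tray between 0.032 and 0.042 m and angle between cassette_center's own z axis and vertical below 0.06 rad and linear speed of cassette below 0.02 m/s); the robot touches nothing.
It fails at once if the cassette is dropped or slammed into the drip tray (over 80 N) (contact force between cassette and drip_tray above 80 N).
It fails at once if the tub is moved more than 30 mm (distance of tub from where it was at the start of the episode above 0.03 m).
It fails at once if the cup is moved more than 30 mm (distance of cup from where it was at the start of the episode above 0.03 m).
It fails at once if the forceps is moved more than 30 mm (distance of forceps from where it was at the start of the episode above 0.03 m).
It fails at once if the bottle is moved more than 30 mm (distance of bottle from where it was at the start of the episode above 0.03 m).
It also fails if it takes over 46 s, if anything falls off the work surface, if the arm or the gripper's body presses on something with over 40 N, if the wrist force passes 120 N, or if a joint passes its speed limit or range.

## Working session

There is one attempt and no reset: what is moved stays moved. The work goes in short steps, Python scripts to look and compute and a shell command to move; the robot and the scene stay as the last step left them, time stands still between calls to the robot, and variables do not carry over. Pictures are saved under pics/ and viewed, and the job is handed in when it is done.

```bash
ls; mkdir -p pics; python3 - <<'E'
from station import arm
import cv2, numpy as np
s=arm.sense(); print({k:np.round(v,3).tolist() for k,v in s.items()}, arm.nose_length)
for n in ["side","top","wrist"]:
    c=arm.calibration(n); print(n,{k:np.round(v,3).tolist() for k,v in c.items()})
    im=arm.read_camera(n); cv2.imwrite(f"pics/{n}0.png",im[:,:,::-1])
E
```

```text
pics
{'t': 0.0, 'joint_positions': [1.175, 0.291, -0.154, 1.127, -0.0, 1.432], 'qd': [-0.0, -0.001, -0.001, 0.001, -0.001, -0.002], 'joint_efforts': [-0.002, -53.715, 33.137, 0.016, -0.0, -0.0], 'position': [0.133, 0.508, 0.404], 'ee_rot': [-0.402, -3.115, 0.002], 'wrist_force': [-0.349, -0.256, -0.152], 'moment': [0.015, -0.012, -0.009], 'opening': 0.085} 0.1734
side {'camera_matrix': [[435.251, 0.0, 325.184], [0.0, 435.251, 245.879], [0.0, 0.0, 1.0]], 'R': [[0.833, -0.554, -0.016], [-0.297, -0.422, -0.857], [0.468, 0.718, -0.515]], 't': [-0.426, 0.229, 0.794]}
top {'camera_matrix': [[574.833, 0.0, 325.752], [0.0, 574.833, 240.119], [0.0, 0.0, 1.0]], 'R': [[0.012, -1.0, 0.007], [-0.988, -0.013, -0.151], [0.151, -0.006, -0.988]], 't': [-0.021, 0.549, 1.198]}
wrist {'camera_matrix': [[371.648, 0.0, 316.391], [0.0, 371.648, 250.112], [0.0, 0.0, 1.0]], 'R': [[0.254, 0.967, -0.001], [0.926, -0.243, 0.289], [0.28, -0.075, -0.957]], 't': [-0.524, -0.039, 0.38]}
```

View pics/side0.png

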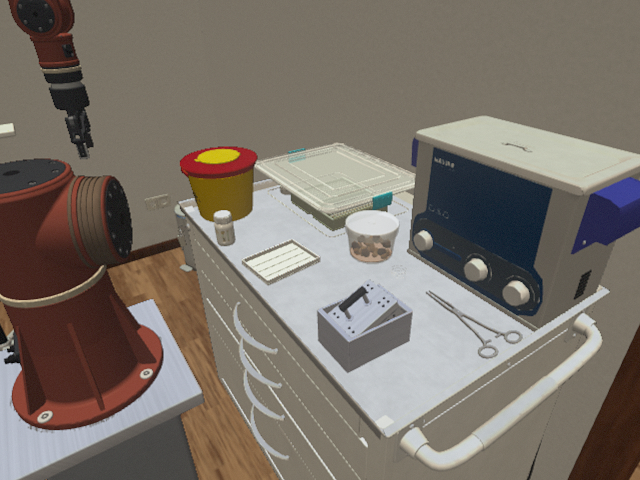

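View pics/top0.png

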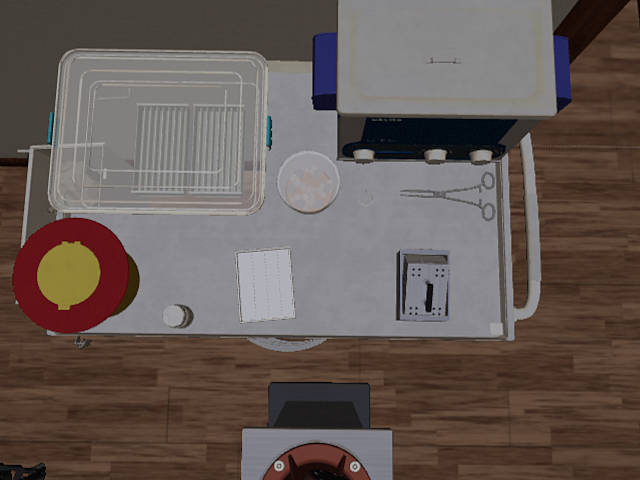

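View pics/wrist0.png

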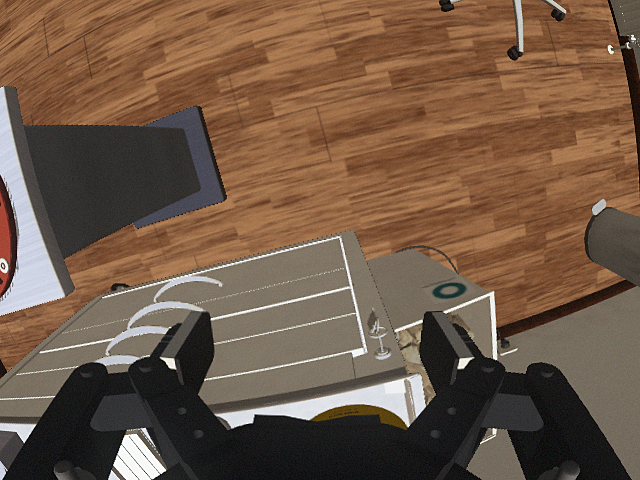

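```bash
python3 - <<'E'
from station import arm
import cv2, numpy as np
for n in ["side","top"]:
    c=arm.calibration(n)
    R,t=np.array(c["R"]),np.array(c["t"])
    for k in ["cassette_handle","cassette_center","container","drip_tray"]:
        for d in arm.search_frame(n,k)[:2]:
            print(n,k,round(d["p"],2),np.round(R.T@(np.array(d["centre"])-t),4))
    im=arm.read_camera(n)
    x0,y0=(300,260) if n=="side" else (385,235)
    cr=im[y0:y0+120,x0:x0+130]
    cv2.imwrite(f"pics/{n}0z.png",cv2.resize(cr,None,fx=5,fy=5,interpolation=cv2.INTER_CUBIC)[:,:,::-1])
print(arm.sense()["t"])
E
```

```text
side cassette_handle 0.6 [ 0.4496 -0.2331  0.0962]
side cassette_center 0.67 [ 0.441  -0.2297  0.0966]
side cassette_center 0.4 [ 0.6482 -0.0027  0.0895]
side container 0.84 [ 0.4165 -0.266   0.0559]
side drip_tray 0.86 [0.4556 0.1165 0.0026]
top cassette_handle 0.91 [ 0.4524 -0.2183  0.0916]
top cassette_center 0.58 [ 0.4499 -0.2175  0.0886]
top container 0.62 [ 0.4487 -0.1976  0.0762]
top drip_tray 0.57 [0.4545 0.1168 0.0063]
0.65
```

```bash
ls pics
```

```text
side0.png
side0z.png
top0.png
top0z.png
wrist0.png
```

View pics/side0z.png

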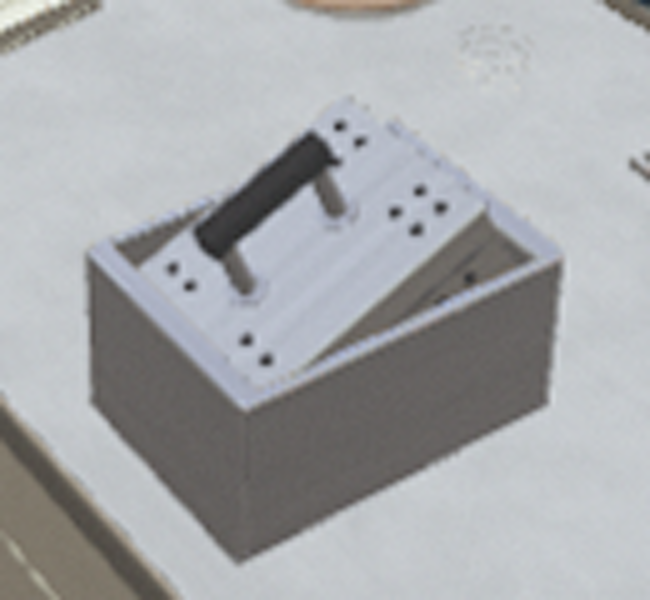

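View pics/top0z.png

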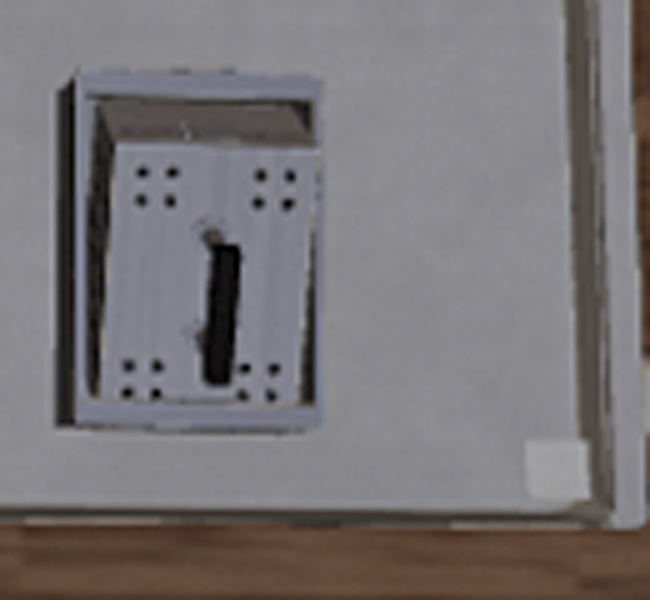

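```bash
cat > h.py <<'E'
from station import arm
import cv2, numpy as np
from scipy.optimize import least_squares
from scipy.spatial.transform import Rotation as Ro
def cal(n):
    c=arm.calibration(n); return np.array(c["camera_matrix"]),np.array(c["R"]),np.array(c["t"])
def proj(C,X):
    K,R,t=C; p=(R@np.atleast_2d(X).T).T+t; return (p/p[:,2:])[:,:2]*[K[0,0],K[1,1]]+[K[0,2],K[1,2]]
def plane(C,uv,z):
    K,R,t=C; uv=np.atleast_2d(uv); d=np.c_[(uv-[K[0,2],K[1,2]])/K[0,0],np.ones(len(uv))]@R
    o=-R.T@t; return o+d*((z-o[2])/d[:,2])[:,None]
E
python3 - <<'E'
from h import *
S,T=cal("side"),cal("top")
obs=[]
for (u,v),X in [((75,72),(74,50,77)),((75,427),(-74,50,77)),((322,78),(74,-50,77)),((321,431),(-74,-50,77))]:
    obs.append((T,(u/5+385-.4,v/5+235-.4),X))
for (u,v),X in [((90,250),(-74,50,77)),((248,408),(-74,-50,77)),((562,257),(74,-50,77)),((93,403),(-74,50,0)),((240,562),(-74,-50,0)),((548,403),(74,-50,0))]:
    obs.append((S,(u/5+300-.4,v/5+260-.4),X))
def f(p):
    r=[]
    for C,uv,X in obs:
        X=np.array(X)/1000; c,s=np.cos(p[2]),np.sin(p[2])
        W=[p[0]+c*X[0]-s*X[1],p[1]+s*X[0]+c*X[1],X[2]]
        r+=list(proj(C,W)[0]-uv)
    return np.array(r)
r=least_squares(f,[.45,-.2,0],loss="soft_l1"); print(r.x, np.round(f(r.x).reshape(-1,2),1).tolist())
# which handle
print("mid",r.x[:2])
for n,C in (("side",S),("top",T)):
    m=arm.masks_of(n,"drip_tray")[0]; mm=m["mask"].astype(np.uint8)
    ct=max(cv2.findContours(mm,0,2)[0],key=cv2.contourArea)[:,0].astype(float)
    W=plane(C,ct,.012)[:,:2].astype(np.float32)
    print(n,m["p"],cv2.minAreaRect(W))
    y,x=np.where(mm>0); print(x.min(),x.max(),y.min(),y.max())
im=arm.read_camera("top"); cv2.imwrite("pics/tray.png",cv2.resize(im[235:335,150:310],None,fx=5,fy=5,interpolation=cv2.INTER_CUBIC)[:,:,::-1])
for k in ["forceps","cup","tub","bottle"]:
    for d in arm.search_frame("top",k)[:1]: print(k,d["p"],T[1].T@(np.array(d["centre"])-T[2]))
E
```

```text
[ 0.45517483 -0.21864087 -0.01118469] [[0.5, -1.5], [0.3, -1.1], [-1.1, -1.6], [-0.3, -0.8], [-1.1, 0.7], [-1.5, 0.3], [0.6, -0.8], [-0.6, 0.8], [-0.4, 1.5], [-0.1, 0.9]]
mid [ 0.45517483 -0.21864087]
side 0.81 ((0.4557631015777588, 0.11683118343353271), (0.16870370507240295, 0.14186958968639374), 5.111391067504883)
242 320 239 284
top 0.59 ((0.4542924165725708, 0.11805513501167297), (0.15662944316864014, 0.12092501670122147), 5.8290605545043945)
235 294 247 322
forceps 0.58 [ 0.65611197 -0.3407641   0.01098334]
tub 0.64 [0.66423946 0.02762294 0.08634329]
bottle 0.86 [0.37795281 0.28848572 0.08477792]
```

View pics/tray.png

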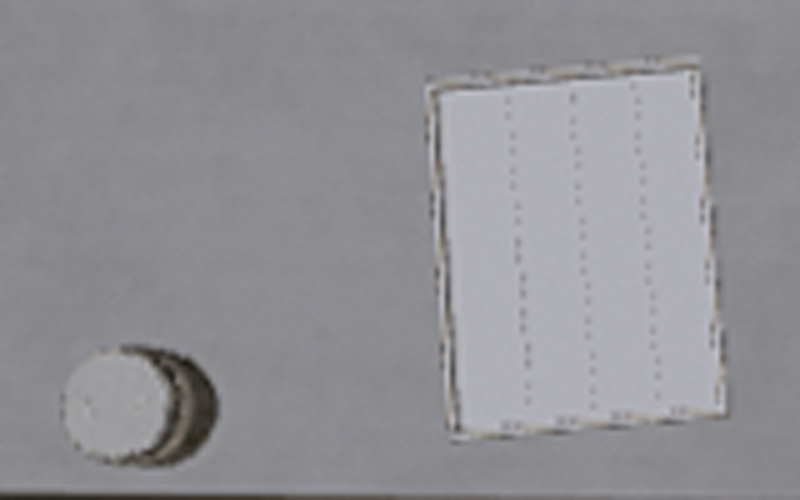

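```bash
cat >> h.py <<'E'
def pose():
    s=arm.sense(); return s,np.array(s["position"]),Ro.from_rotvec(s["ee_rot"]).as_matrix()
def go(target,yaw=None):
    """print tool frame shift in cm; yaw= desired world angle of tool y axis"""
    s,p,R=pose()
    print("t",round(s["t"],2),"p",np.round(p*1000,1),"F",np.round(s["wrist_force"],1),"M",np.round(s["moment"],2),"op",round(s["opening"],4),"q",np.round(s["joint_positions"],2))
    ya=np.arctan2(R[1,1],R[0,1]); print("tool y yaw",round(ya,4),"tool z",np.round(R[:,2],3))
    print("shift cm",np.round(R.T@(np.array(target)-p)*100,2))
    if yaw is not None: print("wz",round(-(yaw-ya),4), "total rot vec tool:",np.round(Ro.from_matrix(R.T@np.array([[np.sin(yaw),np.cos(yaw),0],[-np.cos(yaw),np.sin(yaw),0],[0,0,-1]]).T.T.dot(np.diag([-1,1,1])) if False else R.T@des(yaw)).as_rotvec(),4))
def des(yaw):
    y=np.array([np.cos(yaw),np.sin(yaw),0]); z=np.array([0,0,-1.]); return np.c_[np.cross(y,z),y,z]
E
python3 - <<'E'
from h import *
T=cal("top");S=cal("side")
o=np.array([.4552,-.2186])
z5=lambda u,v:(u/5+385-.4,v/5+235-.4)
w5=lambda u,v:(u/5+300-.4,v/5+260-.4)
print("lid + end corners", plane(T,[z5(118,143),z5(317,148)],.1073)[:,:2]-o)
print("handle top ends", plane(T,[z5(226,246)],.135)[:,:2]-o,plane(T,[z5(215,384)],.115)[:,:2]-o)
print("side lid corners", plane(S,[w5(488,208),w5(343,97)],.1073)[:,:2]-o)
go([.4552+.031,-.2186,.32],np.pi/2-.011)
E
```

```text
lid + end corners [[ 0.03828533  0.03706103]
 [ 0.03725703 -0.04382888]]
handle top ends [[-0.00518382 -0.00099426]] [[-0.05866303  0.00050187]]
side lid corners [[ 0.04055292 -0.04209925]
 [ 0.04073583  0.04173026]]
t 1.0 p [133.3 507.8 404.7] F [ 0.1 -0.   0.8] M [ 0.   -0.   -0.01] op 0.0855 q [ 1.17  0.29 -0.15  1.13  0.    1.43]
tool y yaw 1.314 tool z [ 0.  0. -1.]
shift cm [-52.58 -61.29   8.47]
wz -0.2458 total rot vec tool: [ 0.     -0.     -0.2458]
```

```bash
python3 -m handwheel '[{"x":-2.7,"y":-3.15,"fingers":1},{"x":-2.7,"y":-3.15,"fingers":1},{"x":-2.7,"y":-3.15,"fingers":1},{"x":-2.7,"y":-3.15,"fingers":1},{"x":-2.7,"y":-3.15,"fingers":1}]'
python3 -m handwheel '[{"x":-2.7,"y":-3.15,"fingers":1},{"x":-2.7,"y":-3.15,"fingers":1},{"x":-2.7,"y":-3.15,"fingers":1},{"x":-2.7,"y":-3.15,"fingers":1},{"x":-2.7,"y":-3.15,"fingers":1}]'
python3 -m handwheel '[{"x":-2.7,"y":-3.15,"fingers":1},{"x":-2.7,"y":-3.15,"fingers":1},{"x":-2.7,"y":-3.15,"fingers":1},{"wz":-0.12,"fingers":1},{"wz":-0.12,"fingers":1}]'
python3 - <<'E'
from h import *
go([.4552+.031,-.2186,.32],np.pi/2-.011)
E
```

```text
t 1.0 p [133.3 507.8 404.7] F [ 0.1 -0.   0.8] M [ 0.   -0.   -0.01] op 0.0855 q [ 1.17  0.29 -0.15  1.13  0.    1.43]
tool y yaw 1.314 tool z [ 0.  0. -1.]
shift cm [-52.58 -61.29   8.47]
wz -0.2458 total rot vec tool: [ 0.     -0.     -0.2458]invalid input
invalid input
invalid input
```

```bash
python3 -m handwheel '[{"x":-2.7,"y":-3.15,"z":0,"wx":0,"wy":0,"wz":0,"fingers":1},{"x":-2.7,"y":-3.15,"z":0,"wx":0,"wy":0,"wz":0,"fingers":1},{"x":-2.7,"y":-3.15,"z":0,"wx":0,"wy":0,"wz":0,"fingers":1},{"x":-2.7,"y":-3.15,"z":0,"wx":0,"wy":0,"wz":0,"fingers":1},{"x":-2.7,"y":-3.15,"z":0,"wx":0,"wy":0,"wz":0,"fingers":1}]'
```

```text
t: 1.42
position: [0.224, 0.3195, 0.4047]
ee_rot: [0.401, 3.116, 0.0]
wrist_force: [1.2, 0.2, -0.1]
opening: 0.0256
```

```bash
python3 -m handwheel '[{"x":-2.7,"y":-3.15,"z":0,"wx":0,"wy":0,"wz":0,"fingers":1},{"x":-2.7,"y":-3.15,"z":0,"wx":0,"wy":0,"wz":0,"fingers":1},{"x":-2.7,"y":-3.15,"z":0,"wx":0,"wy":0,"wz":0,"fingers":1},{"x":-2.7,"y":-3.15,"z":0,"wx":0,"wy":0,"wz":0,"fingers":1},{"x":-2.7,"y":-3.15,"z":0,"wx":0,"wy":0,"wz":0,"fingers":1}]'
python3 -m handwheel '[{"x":-2.7,"y":-3.15,"z":0,"wx":0,"wy":0,"wz":0,"fingers":1},{"x":-2.7,"y":-3.15,"z":0,"wx":0,"wy":0,"wz":0,"fingers":1},{"x":-2.7,"y":-3.15,"z":0,"wx":0,"wy":0,"wz":0,"fingers":1},{"x":0,"y":0,"z":0,"wx":0,"wy":0,"wz":-0.12,"fingers":1},{"x":0,"y":0,"z":0,"wx":0,"wy":0,"wz":-0.12,"fingers":1}]'
python3 - <<'E'
from h import *
go([.4552+.031,-.2186,.32],np.pi/2-.011)
E
```

```text
t: 1.83
position: [0.3147, 0.1327, 0.4051]
ee_rot: [0.401, 3.115, 0.001]
wrist_force: [1.8, 0.8, -0.1]
opening: -0.0001
t: 2.25
position: [0.3697, 0.0201, 0.4047]
ee_rot: [0.027, 3.141, -0.0]
wrist_force: [0.1, 0.6, -0.1]
opening: 0.0
t 2.25 p [369.7  20.1 404.7] F [ 0.1  0.6 -0.1] M [ 0.04 -0.02 -0.01] op 0.0 q [-0.14 -0.01 -0.51  1.07 -0.   -0.13]
tool y yaw 1.5535 tool z [ 0. -0. -1.]
shift cm [-12.06 -23.66   8.48]
wz -0.0063 total rot vec tool: [-0.0002  0.0003 -0.0063]
```

```bash
python3 -m handwheel '[{"x":-1.72,"y":-3.38,"z":0,"wx":0,"wy":0,"wz":-0.006,"fingers":1},{"x":-1.72,"y":-3.38,"z":0,"wx":0,"wy":0,"wz":0,"fingers":1},{"x":-1.72,"y":-3.38,"z":0,"wx":0,"wy":0,"wz":0,"fingers":1},{"x":-1.72,"y":-3.38,"z":0,"wx":0,"wy":0,"wz":0,"fingers":1},{"x":-1.72,"y":-3.38,"z":0,"wx":0,"wy":0,"wz":0,"fingers":1}]'
python3 -m handwheel '[{"x":-1.72,"y":-3.38,"z":0,"wx":0,"wy":0,"wz":0,"fingers":1},{"x":-1.74,"y":-3.38,"z":0,"wx":0,"wy":0,"wz":0,"fingers":1},{"x":0,"y":0,"z":3.5,"wx":0,"wy":0,"wz":0,"fingers":1},{"x":0,"y":0,"z":3.5,"wx":0,"wy":0,"wz":0,"fingers":1},{"x":0,"y":0,"z":1.5,"wx":0,"wy":0,"wz":0,"fingers":1}]'
python3 - <<'E'
from h import *
im=arm.read_camera("wrist"); cv2.imwrite("pics/w1.png",im[:,:,::-1])
im=arm.read_camera("side"); cv2.imwrite("pics/s1.png",cv2.resize(im[170:380,230:510],None,fx=2.5,fy=2.5)[:,:,::-1])
go([.4552+.031,-.2186,.29],np.pi/2-.011)
E
```

```text
t: 2.67
position: [0.4532, -0.1493, 0.4048]
ee_rot: [0.017, 3.141, -0.0]
wrist_force: [0.8, 0.2, -0.2]
opening: 0.0003
t: 3.08
position: [0.4857, -0.2156, 0.3159]
ee_rot: [-0.019, -3.138, -0.004]
wrist_force: [-0.9, 0.7, -0.6]
opening: -0.0001
t 3.18 p [ 485.5 -215.   316.9] F [-0.8  0.4 -0.6] M [-0.   -0.03 -0.02] op 0.0001 q [-0.55  0.37 -0.28  0.92  0.   -0.54]
tool y yaw 1.5595 tool z [-0.005  0.003 -1.   ]
shift cm [-0.09 -0.37  2.69]
wz -0.0003 total rot vec tool: [ 0.003  -0.0049 -0.0003]
```

View pics/w1.png

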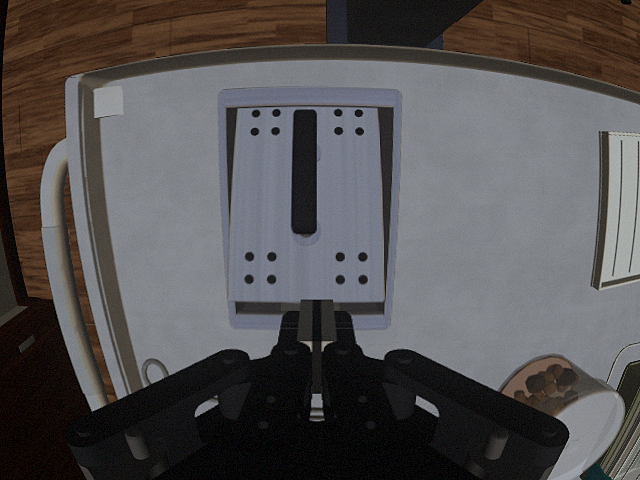

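View pics/s1.png

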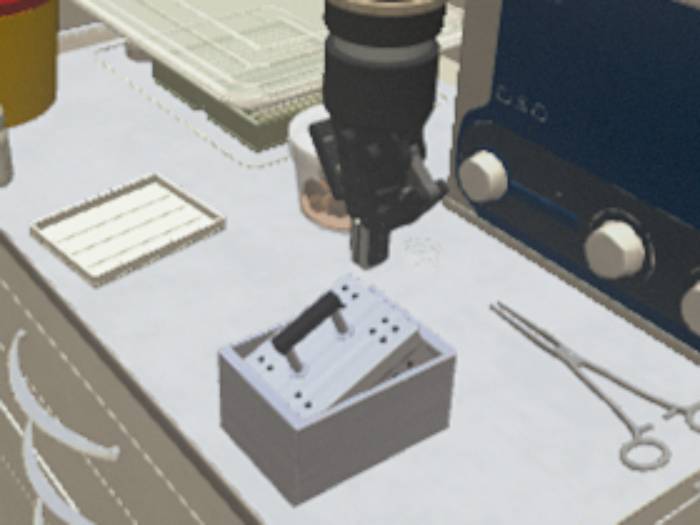

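```bash

python3 -m handwheel '[{"x":-0.1,"y":-0.37,"z":1.2,"wx":0.003,"wy":-0.005,"wz":0,"fingers":1},{"x":0,"y":0,"z":1.5,"wx":0,"wy":0,"wz":0,"fingers":1},{"x":0,"y":0,"z":0.3,"wx":0,"wy":0,"wz":0,"fingers":1},{"x":0,"y":0,"z":0.3,"wx":0,"wy":0,"wz":0,"fingers":1},{"x":0,"y":0,"z":0,"wx":0,"wy":0,"wz":0,"fingers":1}]'
python3 - <<'E'
from h import *
go([.4552+.031,-.2186,.28],np.pi/2-.011)
E
```

```text
t: 3.6
position: [0.4879, -0.2192, 0.2875]
ee_rot: [0.017, 3.136, -0.005]
wrist_force: [-0.6, 0.0, -0.2]
opening: 0.0002
t 3.6 p [ 487.9 -219.2  287.5] F [-0.6  0.  -0.2] M [ 0.05  0.01 -0.03] op 0.0002 q [-0.56  0.4  -0.32  0.84  0.   -0.55]
tool y yaw 1.5602 tool z [ 0.006 -0.003 -1.   ]
shift cm [0.18 0.06 0.75]
wz 0.0004 total rot vec tool: [-0.0034  0.0056  0.0004]
```

```bash

python3 -m handwheel '[{"x":0.18,"y":0.05,"z":0.3,"wx":-0.003,"wy":0.005,"wz":0,"fingers":1},{"x":0,"y":0,"z":0.4,"wx":0,"wy":0,"wz":0,"fingers":1},{"x":0,"y":0,"z":0.3,"wx":0,"wy":0,"wz":0,"fingers":1},{"x":0,"y":0,"z":0.3,"wx":0,"wy":0,"wz":0,"fingers":1},{"x":0,"y":0,"z":0,"wx":0,"wy":0,"wz":0,"fingers":1}]'
python3 - <<'E'
from h import *
go([.4552+.031,-.2186,.28],np.pi/2-.011)
E
```

```text
t: 4.02
position: [0.4866, -0.2189, 0.2743]
ee_rot: [0.017, 3.139, -0.001]
wrist_force: [0.3, 0.4, -0.8]
opening: -0.0001
t 4.02 p [ 486.6 -218.9  274.3] F [ 0.3  0.4 -0.8] M [ 0.1   0.03 -0.01] op -0.0001 q [-0.56  0.42 -0.34  0.82  0.   -0.55]
tool y yaw 1.5602 tool z [ 0.002 -0.001 -1.   ]
shift cm [ 0.04  0.03 -0.57]
wz 0.0004 total rot vec tool: [-0.0009  0.0021  0.0004]
```

```bash

python3 - <<'E'
from h import *
im=arm.read_camera("wrist"); cv2.imwrite("pics/w2.png",im[60:360,180:460][:,:,::-1])
im=arm.read_camera("side"); cv2.imwrite("pics/s2.png",cv2.resize(im[240:380,300:440],None,fx=4,fy=4,interpolation=cv2.INTER_CUBIC)[:,:,::-1])
S=cal("side"); p=pose()[1]
print(proj(S,p+np.array([[-.011,0,-.1734],[.011,0,-.1734]])), (proj(S,p+np.array([[-.011,0,-.1734],[.011,0,-.1734]]))-[300,240])*4)
E
```

```text
[[373.34436779 296.4314557 ]
 [382.48189723 292.32110365]] [[293.37747115 225.7258228 ]
 [329.92758892 209.28441462]]
```

View pics/s2.png

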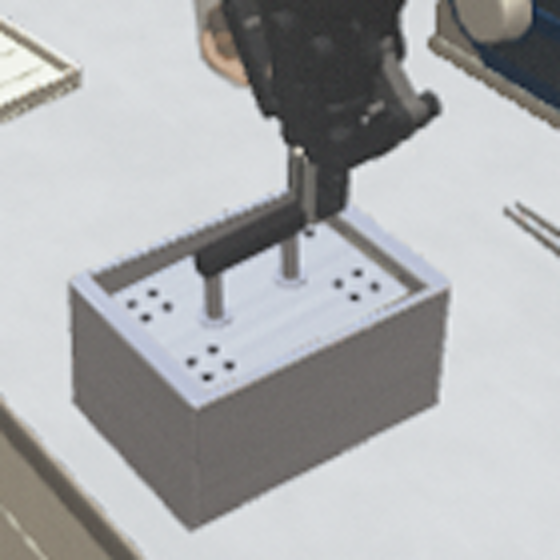

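View pics/w2.png

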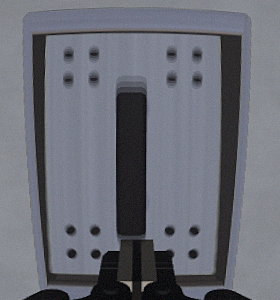

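```bash

python3 -m handwheel '[{"x":0,"y":0,"z":-1.5,"wx":0,"wy":0,"wz":0,"fingers":1},{"x":0,"y":0,"z":-3.5,"wx":0,"wy":0,"wz":0,"fingers":1},{"x":1.5,"y":0,"z":-3,"wx":0,"wy":0,"wz":0,"fingers":-0.5},{"x":1.5,"y":0,"z":0,"wx":0,"wy":0,"wz":0,"fingers":-0.5},{"x":0,"y":0,"z":0,"wx":0,"wy":0,"wz":0,"fingers":-0.5}]'
python3 - <<'E'
from h import *
im=arm.read_camera("wrist"); cv2.imwrite("pics/w3.png",im[:,:,::-1])
s,p,R=pose(); print(np.round(p,4), s["opening"], s["t"])
for k in ["cassette_handle","cassette_center","container"]:
    C=cal("wrist")
    for d in arm.search_frame("wrist",k)[:1]: print(k,d["p"],np.round(C[1].T@(np.array(d["centre"])-C[2]),4))
im=arm.read_camera("side"); cv2.imwrite("pics/s3.png",cv2.resize(im[240:380,300:440],None,fx=4,fy=4,interpolation=cv2.INTER_CUBIC)[:,:,::-1])
S=cal("side")
for d in arm.search_frame("side","cassette_handle")[:1]: print("s",d["p"],np.round(S[1].T@(np.array(d["centre"])-S[2]),4))
E
```

```text
t: 4.53
position: [0.4545, -0.2183, 0.3551]
ee_rot: [0.018, 3.141, -0.002]
wrist_force: [1.1, 0.6, 0.8]
opening: 0.0357
[ 0.4552 -0.2183  0.3541] 0.04304117523265533 4.5833
cassette_handle 0.67 [ 0.444  -0.2198  0.0659]
cassette_center 0.72 [ 0.4496 -0.2195  0.0702]
container 0.71 [ 0.4381 -0.2135  0.0727]
s 0.75 [ 0.4544 -0.2259  0.0717]
```

View pics/w3.png

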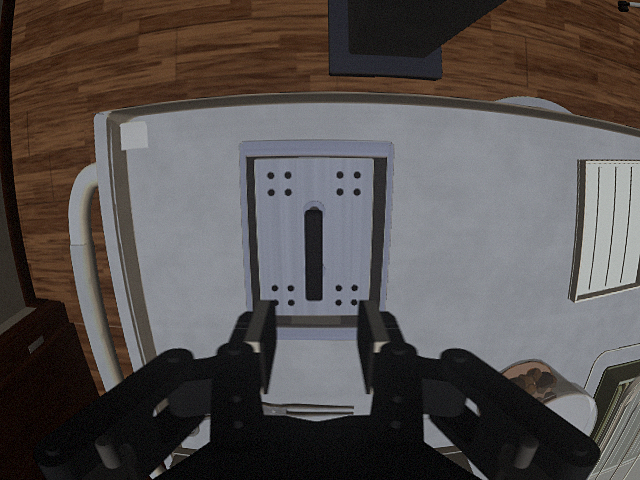

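View pics/s3.png

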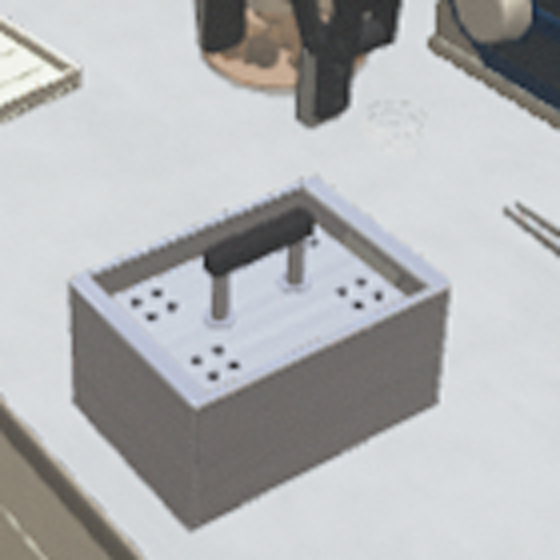

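```bash
cat >> h.py <<'E'
def wplane(C,uv,z):
    K,R,t=C; d=np.atleast_2d(np.array(uv,float))-[K[0,2],K[1,2]]; r=np.linalg.norm(d,axis=1)+1e-9; th=r/K[0,0]
    v=np.c_[d/r[:,None]*np.sin(th)[:,None],np.cos(th)]@R; o=-R.T@t
    return o+v*((z-o[2])/v[:,2])[:,None]
def wproj(C,X):
    K,R,t=C; p=(R@np.atleast_2d(X).T).T+t; rr=np.linalg.norm(p[:,:2],axis=1); th=np.arctan2(rr,p[:,2])
    return p[:,:2]/rr[:,None]*(th*K[0,0])[:,None]+[K[0,2],K[1,2]]
E
python3 - <<'E'
from h import *
C=cal("wrist")
im=cv2.imread("pics/w3.png")
cv2.imwrite("pics/w3z.png",cv2.resize(im[130:350,220:420],None,fx=2.7,fy=2.7,interpolation=cv2.INTER_CUBIC))
print("cont",np.round(wplane(C,[(240,142),(394,142),(397,338),(245,340)],.077)[:,:2],4).tolist())
print("bar",np.round(wplane(C,[(314,208),(314,301)],.107)[:,:2],4).tolist())
print("lid end",np.round(wplane(C,[(254,316),(373,316),(314,157)],.067)[:,:2],4).tolist())
print(pose()[1])
E
```

```text
cont [[0.3826, -0.2685], [0.3837, -0.1664], [0.5298, -0.157], [0.53, -0.2747]]
bar [[0.423, -0.2198], [0.4829, -0.2205]]
lid end [[0.514, -0.2678], [0.5149, -0.1754], [0.3945, -0.2197]]
[ 0.45620283 -0.21825914  0.35281579]
```

View pics/w3z.png

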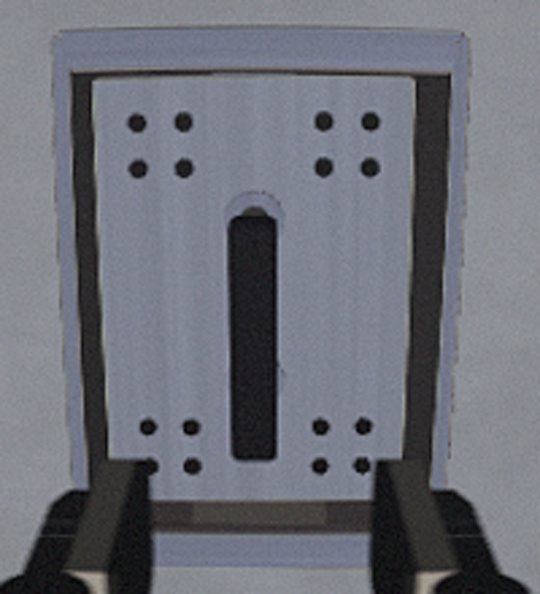

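```bash

python3 -m handwheel '[{"x":0.27,"y":-0.24,"z":2.5,"wx":0,"wy":0,"wz":0,"fingers":-0.5},{"x":0,"y":0,"z":3,"wx":0,"wy":0,"wz":0,"fingers":-0.5},{"x":0,"y":0,"z":2.5,"wx":0,"wy":0,"wz":0,"fingers":-0.5},{"x":0,"y":0,"z":1.0,"wx":0,"wy":0,"wz":0,"fingers":-0.5},{"x":0,"y":0,"z":0,"wx":0,"wy":0,"wz":0,"fingers":-0.5}]'
python3 - <<'E'
from h import *
im=arm.read_camera("wrist"); cv2.imwrite("pics/w4.png",im[:,:,::-1])
go([.4535,-.2207,.256],np.pi/2-.011)
im=arm.read_camera("side"); cv2.imwrite("pics/s4.png",cv2.resize(im[200:380,280:460],None,fx=3,fy=3,interpolation=cv2.INTER_CUBIC)[:,:,::-1])
E
```

```text
t: 5.25
position: [0.4525, -0.22, 0.2613]
ee_rot: [-0.017, -3.137, -0.004]
wrist_force: [-0.5, 0.3, -0.0]
opening: 0.064
t 5.3 p [ 453.1 -220.5  262.9] F [ 0.2  0.1 -0.6] M [ 0.04 -0.03 -0.01] op 0.0641 q [-0.6   0.38 -0.43  0.76  0.   -0.59]
tool y yaw 1.5601 tool z [-0.002  0.001 -1.   ]
shift cm [-0.04 -0.02  0.69]
wz 0.0004 total rot vec tool: [ 0.0014 -0.0021  0.0004]
```

View pics/w4.png

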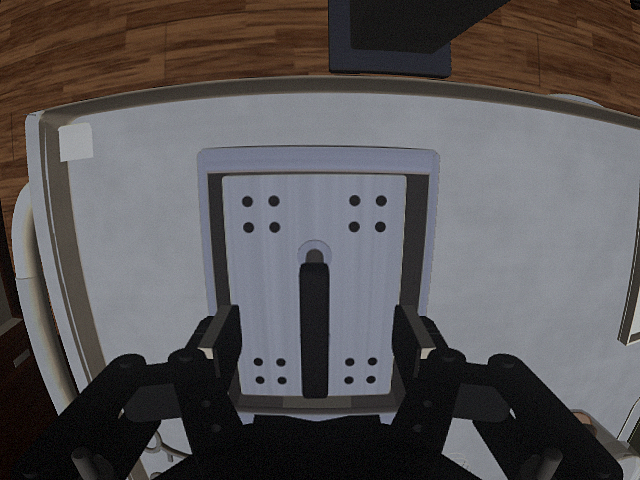

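View pics/s4.png

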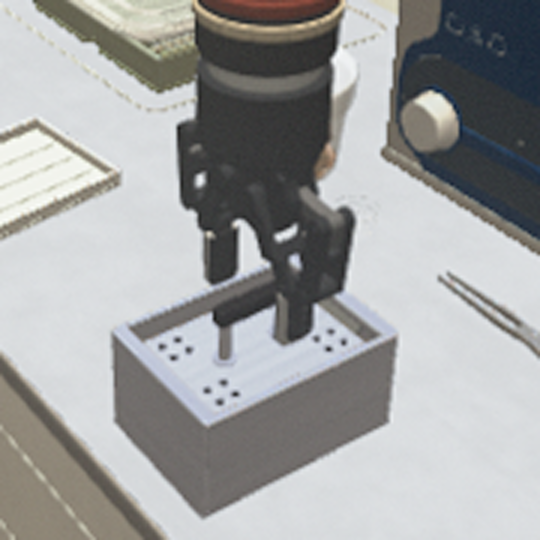

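```bash

python3 -m handwheel '[{"x":0,"y":0,"z":0.65,"wx":0,"wy":0,"wz":0,"fingers":-0.5},{"x":0,"y":0,"z":0,"wx":0,"wy":0,"wz":0,"fingers":1},{"x":0,"y":0,"z":0,"wx":0,"wy":0,"wz":0,"fingers":1},{"x":0,"y":0,"z":0,"wx":0,"wy":0,"wz":0,"fingers":1},{"x":0,"y":0,"z":0,"wx":0,"wy":0,"wz":0,"fingers":1}]'
python3 -m handwheel '[{"x":0,"y":0,"z":0,"wx":0,"wy":0,"wz":0,"fingers":1},{"x":0,"y":0,"z":0,"wx":0,"wy":0,"wz":0,"fingers":1},{"x":0,"y":0,"z":0,"wx":0,"wy":0,"wz":0,"fingers":1},{"x":0,"y":0,"z":0,"wx":0,"wy":0,"wz":0,"fingers":1},{"x":0,"y":0,"z":0,"wx":0,"wy":0,"wz":0,"fingers":1}]'
python3 - <<'E'
from h import *
im=arm.read_camera("wrist"); cv2.imwrite("pics/w5.png",im[:,:,::-1])
go([.4535,-.2207,.256],np.pi/2-.011)
E
```

```text
t: 5.77
position: [0.4534, -0.2208, 0.2577]
ee_rot: [0.017, 3.141, -0.001]
wrist_force: [0.6, 0.2, 0.7]
opening: 0.0159
t: 6.18
position: [0.4534, -0.2206, 0.2576]
ee_rot: [0.017, 3.141, 0.0]
wrist_force: [0.3, 2.7, 6.1]
opening: 0.0101
t 6.23 p [ 453.3 -220.6  257.6] F [0.5 3.3 5.4] M [0.53 0.06 0.08] op 0.0098 q [-0.6   0.39 -0.44  0.75  0.   -0.59]
tool y yaw 1.5603 tool z [ 0.001  0.    -1.   ]
shift cm [-0.02 -0.01  0.16]
wz 0.0005 total rot vec tool: [0.0001 0.0006 0.0005]
```

View pics/w5.png

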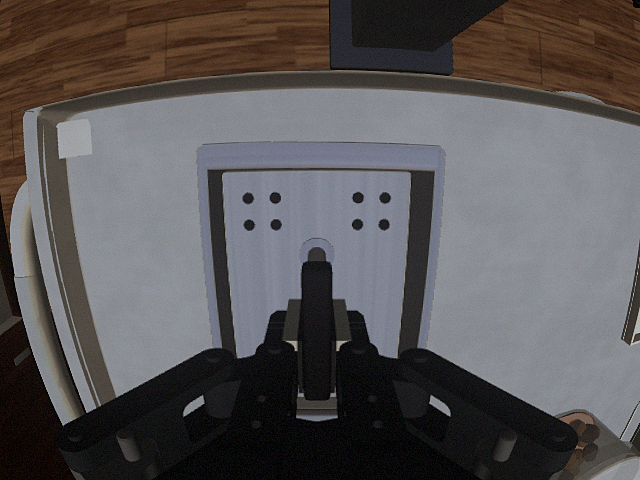

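```bash

python3 -m handwheel '[{"x":-0.15,"y":0,"z":-0.1,"wx":0,"wy":0,"wz":0,"fingers":1},{"x":0,"y":0,"z":-0.5,"wx":0,"wy":0,"wz":0,"fingers":1},{"x":0,"y":0,"z":-0.8,"wx":0,"wy":0,"wz":0,"fingers":1},{"x":0,"y":0,"z":-0.8,"wx":0,"wy":0,"wz":0,"fingers":1},{"x":0,"y":0,"z":0,"wx":0,"wy":0,"wz":0,"fingers":1}]'
python3 - <<'E'
from h import *
im=arm.read_camera("wrist"); cv2.imwrite("pics/w6.png",im[:,:,::-1])
go([.4535,-.2207,.256],np.pi/2-.011)
E
```

```text
t: 6.65
position: [0.4553, -0.2212, 0.281]
ee_rot: [0.017, 3.14, -0.002]
wrist_force: [1.2, -0.5, -3.5]
opening: 0.0098
t 6.7 p [ 455.1 -221.1  280.3] F [ 0.6 -0.7 -3.4] M [-0.03  0.03  0.03] op 0.0097 q [-0.6   0.36 -0.4   0.8  -0.   -0.59]
tool y yaw 1.5599 tool z [ 0.002 -0.001 -1.   ]
shift cm [0.16 0.04 2.43]
wz 0.0001 total rot vec tool: [-0.0012  0.0016  0.0001]
```

View pics/w6.png

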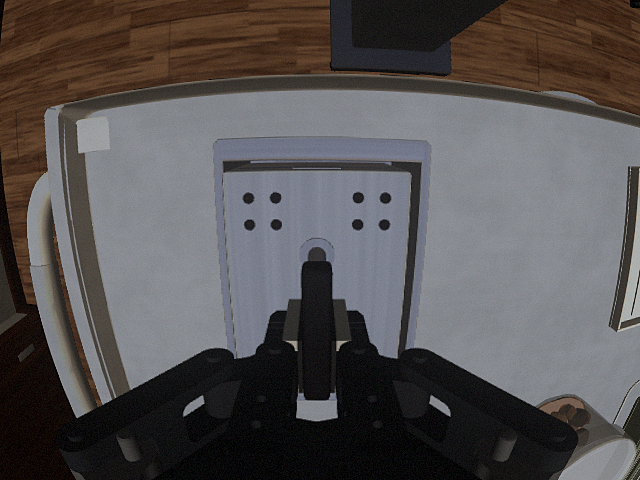

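```bash

python3 -m handwheel '[{"x":0,"y":0,"z":-1.5,"wx":0,"wy":0,"wz":0,"fingers":1},{"x":0,"y":0,"z":-2,"wx":0,"wy":0,"wz":0,"fingers":1},{"x":0,"y":0,"z":-2,"wx":0,"wy":0,"wz":0,"fingers":1},{"x":0,"y":0,"z":-2,"wx":0,"wy":0,"wz":0,"fingers":1},{"x":0,"y":0,"z":-1.5,"wx":0,"wy":0,"wz":0,"fingers":1}]'
python3 -m handwheel '[{"x":0,"y":0,"z":-0.8,"wx":0,"wy":0,"wz":0,"fingers":1},{"x":0,"y":0,"z":0,"wx":0,"wy":0,"wz":0,"fingers":1},{"x":0,"y":0.8,"z":0,"wx":0,"wy":0,"wz":0,"fingers":1},{"x":0,"y":1.6,"z":0,"wx":0,"wy":0,"wz":0,"fingers":1},{"x":0,"y":2.2,"z":0,"wx":0,"wy":0,"wz":0,"fingers":1}]'
python3 - <<'E'
from h import *
im=arm.read_camera("wrist"); cv2.imwrite("pics/w7.png",im[:,:,::-1])
im=arm.read_camera("side"); cv2.imwrite("pics/s7.png",im[:,:,::-1])
go([.4555,.117,.378],np.pi/2+.095)
E
```

```text
t: 7.12
position: [0.4547, -0.2208, 0.3707]
ee_rot: [0.017, 3.141, -0.001]
wrist_force: [0.2, -0.1, -4.3]
opening: 0.0101
t: 7.53
position: [0.4548, -0.1745, 0.3757]
ee_rot: [-0.02, -3.14, -0.001]
wrist_force: [1.2, 0.3, -3.9]
opening: 0.0096
t 7.63 p [ 454.4 -171.9  375.6] F [ 0.2  0.8 -4.2] M [ 0.12 -0.    0.01] op 0.0097 q [-0.51  0.24 -0.3   1.03  0.   -0.5 ]
tool y yaw 1.5619 tool z [-0.003  0.003 -1.   ]
shift cm [ 0.14 28.89 -0.15]
wz -0.1039 total rot vec tool: [ 0.003  -0.0027 -0.1039]
```

View pics/w7.png

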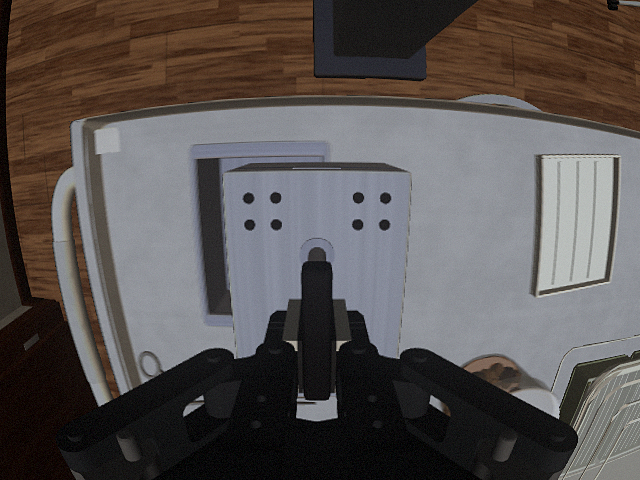

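View pics/s7.png

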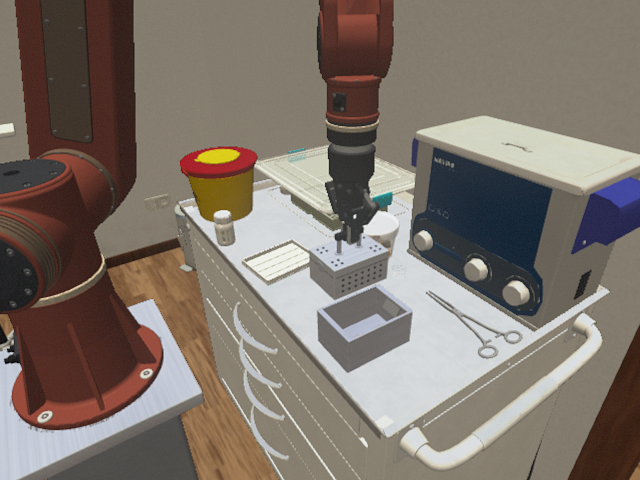

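```bash

python3 -m handwheel '[{"x":0,"y":2.6,"z":0,"wx":0,"wy":0,"wz":0,"fingers":1},{"x":0,"y":2.8,"z":0,"wx":0,"wy":0,"wz":0,"fingers":1},{"x":0,"y":3,"z":0,"wx":0,"wy":0,"wz":0,"fingers":1},{"x":0,"y":3,"z":0,"wx":0,"wy":0,"wz":0,"fingers":1},{"x":0,"y":3,"z":0,"wx":0,"wy":0,"wz":0,"fingers":1}]'
python3 -m handwheel '[{"x":0,"y":3,"z":0,"wx":0,"wy":0,"wz":0,"fingers":1},{"x":0,"y":3,"z":0,"wx":0,"wy":0,"wz":0,"fingers":1},{"x":0,"y":3,"z":0,"wx":0,"wy":0,"wz":0,"fingers":1},{"x":0,"y":2.4,"z":0,"wx":0,"wy":0,"wz":0,"fingers":1},{"x":0,"y":1.6,"z":0,"wx":0,"wy":0,"wz":-0.03,"fingers":1}]'
python3 -m handwheel '[{"x":0.1,"y":1,"z":0,"wx":0,"wy":0,"wz":-0.04,"fingers":1},{"x":0,"y":0.3,"z":0,"wx":0,"wy":0,"wz":-0.034,"fingers":1},{"x":0,"y":0,"z":1,"wx":0,"wy":0,"wz":0,"fingers":1},{"x":0,"y":0,"z":0,"wx":0,"wy":0,"wz":0,"fingers":1},{"x":0,"y":0,"z":0,"wx":0,"wy":0,"wz":0,"fingers":1}]'
python3 - <<'E'
from h import *
im=arm.read_camera("wrist"); cv2.imwrite("pics/w8.png",im[:,:,::-1])
im=arm.read_camera("side"); cv2.imwrite("pics/s8.png",im[:,:,::-1])
go([.4555,.117,.29],np.pi/2+.095)
E
```

```text
t: 8.05
position: [0.4562, -0.0294, 0.3761]
ee_rot: [-0.018, -3.14, -0.0]
wrist_force: [-0.1, 0.6, -4.0]
opening: 0.0096
t: 8.47
position: [0.4575, 0.1014, 0.3761]
ee_rot: [0.032, -3.14, -0.001]
wrist_force: [1.0, -0.0, -3.5]
opening: 0.0098
t: 8.88
position: [0.4563, 0.1119, 0.3664]
ee_rot: [0.147, -3.136, 0.0]
wrist_force: [0.4, 0.0, -3.6]
opening: 0.0099
t 8.98 p [456.8 111.8 367.1] F [ 0.2  0.2 -4.3] M [-0.   -0.03 -0.01] op 0.0098 q [ 0.08  0.21 -0.36  1.   -0.   -0.01]
tool y yaw 1.6636 tool z [-0.001 -0.    -1.   ]
shift cm [0.07 0.53 7.71]
wz -0.0022 total rot vec tool: [-0.0001 -0.0005 -0.0022]
```

View pics/w8.png

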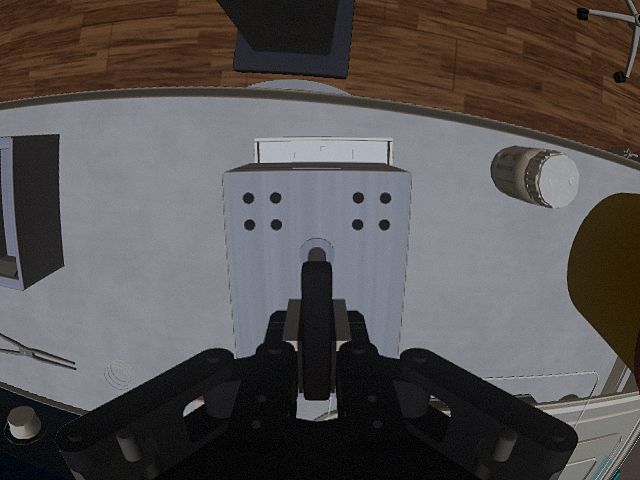

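View pics/s8.png

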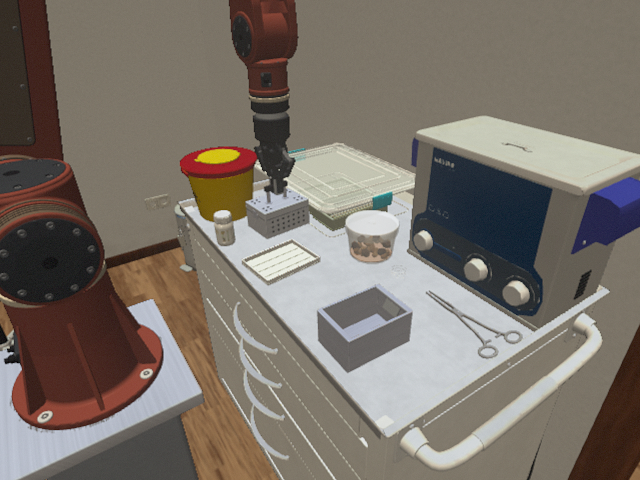

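```bash

python3 -m handwheel '[{"x":0.05,"y":0.5,"z":1.5,"wx":0,"wy":0,"wz":0,"fingers":1},{"x":0,"y":0,"z":2.2,"wx":0,"wy":0,"wz":0,"fingers":1},{"x":0,"y":0,"z":2,"wx":0,"wy":0,"wz":0,"fingers":1},{"x":0,"y":0,"z":1.5,"wx":0,"wy":0,"wz":0,"fingers":1},{"x":0,"y":0,"z":0.5,"wx":0,"wy":0,"wz":0,"fingers":1}]'
python3 -m handwheel '[{"x":0,"y":0,"z":0.5,"wx":0,"wy":0,"wz":0,"fingers":1},{"x":0,"y":0,"z":0.2,"wx":0,"wy":0,"wz":0,"fingers":1},{"x":0,"y":0,"z":0.2,"wx":0,"wy":0,"wz":0,"fingers":1},{"x":0,"y":0,"z":0,"wx":0,"wy":0,"wz":0,"fingers":1},{"x":0,"y":0,"z":0,"wx":0,"wy":0,"wz":0,"fingers":1}]'
python3 - <<'E'
from h import *
im=arm.read_camera("side"); cv2.imwrite("pics/s9.png",cv2.resize(im[160:300,210:350],None,fx=4,fy=4,interpolation=cv2.INTER_CUBIC)[:,:,::-1])
im=arm.read_camera("wrist"); cv2.imwrite("pics/w9.png",im[:,:,::-1])
go([.4555,.117,.26],np.pi/2+.095)
E
```

```text
t: 9.4
position: [0.4551, 0.1167, 0.2885]
ee_rot: [0.145, -3.135, 0.0]
wrist_force: [-0.8, -0.0, -3.9]
opening: 0.0096
t: 9.82
position: [0.4561, 0.1171, 0.2818]
ee_rot: [-0.146, 3.137, 0.0]
wrist_force: [0.6, 0.3, -3.7]
opening: 0.0094
t 9.92 p [456.1 117.2 281.7] F [-0.1  0.4 -3.1] M [-0.03  0.01  0.03] op 0.0094 q [ 0.1   0.3  -0.49  0.78  0.    0.  ]
tool y yaw 1.664 tool z [ 0.001  0.    -1.   ]
shift cm [ 0.06 -0.01  2.17]
wz -0.0018 total rot vec tool: [ 0.      0.0009 -0.0018]
```

View pics/s9.png

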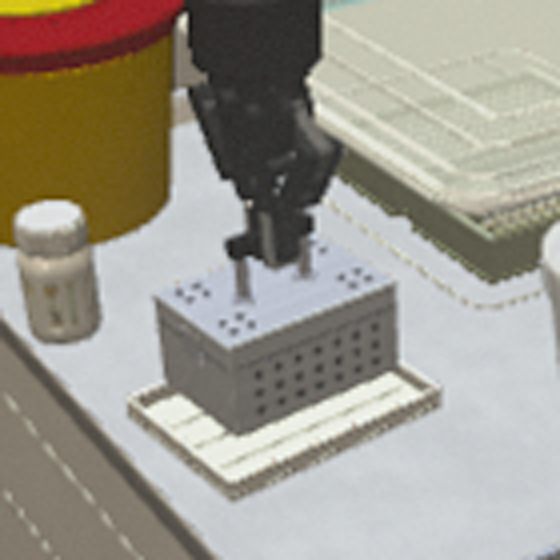

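View pics/w9.png

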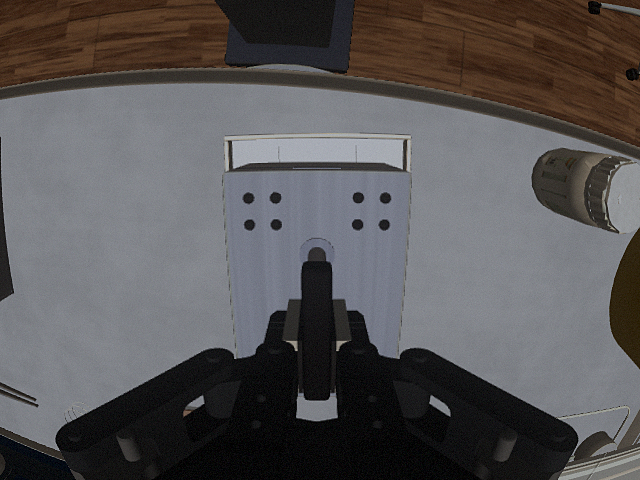

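```bash

python3 - <<'E'
from h import *
C=cal("wrist"); print(wplane(C,[(224,135),(411,135),(317,135)],.015), wplane(C,[(224,171),(411,171)],.067+.024))
E
python3 -m handwheel '[{"x":0.05,"y":0,"z":0.5,"wx":0,"wy":0,"wz":0,"fingers":1},{"x":0,"y":0,"z":0.5,"wx":0,"wy":0,"wz":0,"fingers":1},{"x":0,"y":0,"z":0.4,"wx":0,"wy":0,"wz":0,"fingers":1},{"x":0,"y":0,"z":0.2,"wx":0,"wy":0,"wz":0,"fingers":1},{"x":0,"y":0,"z":0,"wx":0,"wy":0,"wz":0,"fingers":1}]'
```

```text
[[0.38446044 0.05021407 0.015     ]
 [0.37323025 0.16956326 0.015     ]
 [0.38043046 0.10968183 0.015     ]] [[0.40024721 0.07028505 0.091     ]
 [0.39253859 0.15235543 0.091     ]]
t: 10.33
position: [0.455, 0.1171, 0.2645]
ee_rot: [0.146, -3.137, 0.0]
wrist_force: [-0.1, -0.4, -4.4]
opening: 0.0095
```

```bash

python3 -m handwheel '[{"x":0,"y":0,"z":0.15,"wx":0,"wy":0,"wz":0,"fingers":1},{"x":0,"y":0,"z":0.12,"wx":0,"wy":0,"wz":0,"fingers":1},{"x":0,"y":0,"z":0.1,"wx":0,"wy":0,"wz":0,"fingers":1},{"x":0,"y":0,"z":0,"wx":0,"wy":0,"wz":0,"fingers":1},{"x":0,"y":0,"z":0,"wx":0,"wy":0,"wz":0,"fingers":1}]'
python3 -m handwheel '[{"x":0,"y":0,"z":0.1,"wx":0,"wy":0,"wz":0,"fingers":1},{"x":0,"y":0,"z":0.05,"wx":0,"wy":0,"wz":0,"fingers":1},{"x":0,"y":0,"z":0,"wx":0,"wy":0,"wz":0,"fingers":1},{"x":0,"y":0,"z":0,"wx":0,"wy":0,"wz":0,"fingers":1},{"x":0,"y":0,"z":0,"wx":0,"wy":0,"wz":0,"fingers":1}]'
```

```text
t: 10.75
position: [0.4554, 0.1171, 0.2615]
ee_rot: [-0.146, 3.138, -0.0]
wrist_force: [0.2, 0.7, -4.3]
opening: 0.0098
t: 11.17
position: [0.4553, 0.1171, 0.26]
ee_rot: [-0.146, 3.138, -0.0]
wrist_force: [-0.7, -0.6, -2.8]
opening: 0.0099
```

```bash

python3 -m handwheel '[{"x":0,"y":0,"z":0.05,"wx":0,"wy":0,"wz":0,"fingers":1},{"x":0,"y":0,"z":0.05,"wx":0,"wy":0,"wz":0,"fingers":1},{"x":0,"y":0,"z":0.05,"wx":0,"wy":0,"wz":0,"fingers":1},{"x":0,"y":0,"z":0,"wx":0,"wy":0,"wz":0,"fingers":1},{"x":0,"y":0,"z":0,"wx":0,"wy":0,"wz":0,"fingers":1}]'
```

```text
t: 11.58
position: [0.4553, 0.1172, 0.2596]
ee_rot: [-0.147, 3.137, 0.001]
wrist_force: [-5.2, -0.5, 14.2]
opening: 0.0099
```

Contact with the tray (14 N up). Release and retreat.

```bash

python3 -m handwheel '[{"x":0,"y":0,"z":-0.08,"wx":0,"wy":0,"wz":0,"fingers":1},{"x":0,"y":0,"z":0,"wx":0,"wy":0,"wz":0,"fingers":0},{"x":0,"y":0,"z":0,"wx":0,"wy":0,"wz":0,"fingers":-0.5},{"x":0,"y":0,"z":0,"wx":0,"wy":0,"wz":0,"fingers":-0.5},{"x":0,"y":0,"z":0,"wx":0,"wy":0,"wz":0,"fingers":-0.5}]'
python3 - <<'E'
from h import *
im=arm.read_camera("wrist"); cv2.imwrite("pics/w10.png",im[:,:,::-1])
im=arm.read_camera("side"); cv2.imwrite("pics/s10.png",cv2.resize(im[160:300,210:350],None,fx=4,fy=4,interpolation=cv2.INTER_CUBIC)[:,:,::-1])
go([.4555,.117,.26],np.pi/2+.095)
E
```

```text
t: 12.0
position: [0.4555, 0.1171, 0.2593]
ee_rot: [-0.146, 3.138, -0.0]
wrist_force: [0.4, -0.3, 0.1]
opening: 0.0579
t 12.1 p [455.4 117.1 259.2] F [ 0.2 -0.6 -0.4] M [-0.01 -0.02  0.04] op 0.0639 q [ 0.1   0.33 -0.52  0.72 -0.    0.  ]
tool y yaw 1.664 tool z [-0. -0. -1.]
shift cm [-0.01 -0.01 -0.08]
wz -0.0018 total rot vec tool: [-0.     -0.     -0.0018]
```

View pics/w10.png

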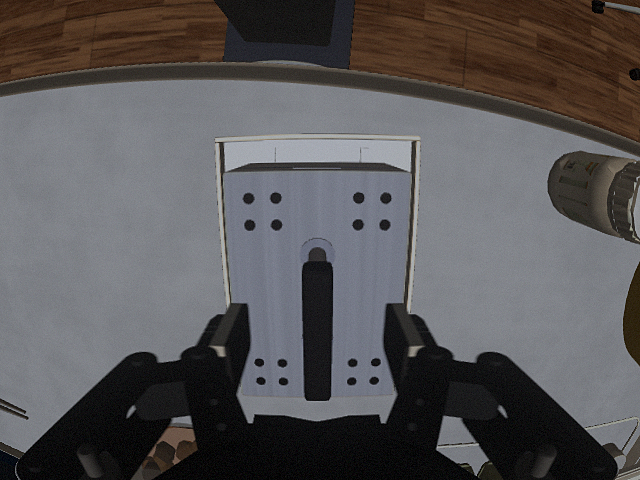

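View pics/s10.png

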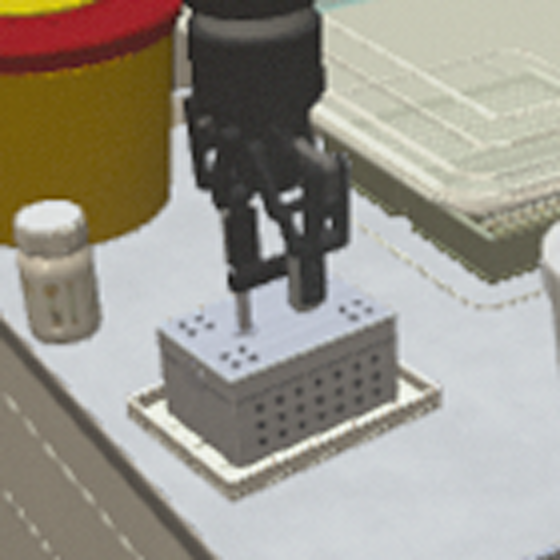

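Fingers are clear and the cassette sits in the tray. Lifting away.

```bash

python3 -m handwheel '[{"x":0,"y":0,"z":-1,"wx":0,"wy":0,"wz":0,"fingers":-0.5},{"x":0,"y":0,"z":-2,"wx":0,"wy":0,"wz":0,"fingers":-0.5},{"x":0,"y":0,"z":-3,"wx":0,"wy":0,"wz":0,"fingers":-0.5},{"x":0,"y":0,"z":-3.5,"wx":0,"wy":0,"wz":0,"fingers":-0.5},{"x":0,"y":0,"z":-3,"wx":0,"wy":0,"wz":0,"fingers":-0.5}]'
python3 -m handwheel '[{"x":2,"y":0,"z":-2,"wx":0,"wy":0,"wz":0,"fingers":-0.5},{"x":3,"y":0,"z":0,"wx":0,"wy":0,"wz":0,"fingers":-0.5},{"x":2,"y":0,"z":0,"wx":0,"wy":0,"wz":0,"fingers":-0.5},{"x":0,"y":0,"z":0,"wx":0,"wy":0,"wz":0,"fingers":-0.5},{"x":0,"y":0,"z":0,"wx":0,"wy":0,"wz":0,"fingers":-0.5}]'
python3 - <<'E'
from h import *
im=arm.read_camera("top"); cv2.imwrite("pics/t11.png",im[:,:,::-1])
im=arm.read_camera("side"); cv2.imwrite("pics/s11.png",im[:,:,::-1])
go([.4555,.117,.26])
for k in ["cassette_handle","tub","bottle","forceps"]:
    S=cal("top")
    for d in arm.search_frame("top",k)[:1]: print(k,d["p"],np.round(S[1].T@(np.array(d["centre"])-S[2]),4))
E
```

```text
t: 12.52
position: [0.4551, 0.1171, 0.3861]
ee_rot: [-0.146, 3.138, 0.0]
wrist_force: [1.3, 0.1, -0.6]
opening: 0.0643
t: 12.93
position: [0.3852, 0.1106, 0.4046]
ee_rot: [-0.147, 3.137, 0.0]
wrist_force: [1.1, 0.2, 0.4]
opening: 0.064
t 13.03 p [386.3 110.6 404.4] F [-0.4 -0.1 -0.3] M [-0.01 -0.06 -0.  ] op 0.0642 q [ 0.1   0.06 -0.45  1.07 -0.    0.  ]
tool y yaw 1.6639 tool z [ 0.001  0.    -1.   ]
shift cm [-6.930e+00 -1.000e-02  1.445e+01]
tub 0.73 [0.6646 0.025  0.0871]
bottle 0.32 [0.4659 0.0933 0.0701]
forceps 0.84 [ 0.6547 -0.3424  0.0069]
```

View pics/t11.png

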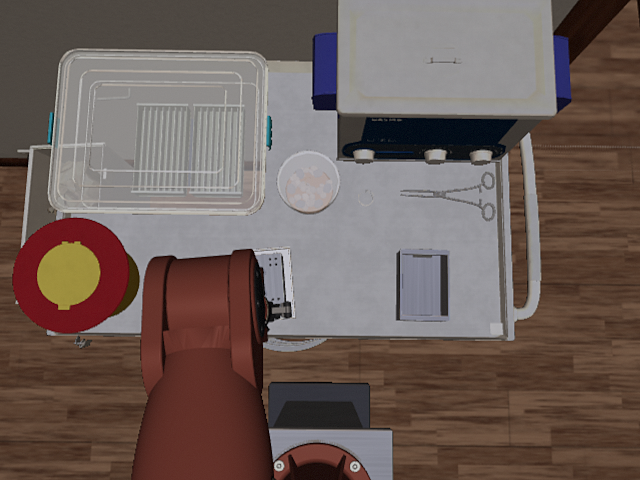

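View pics/s11.png

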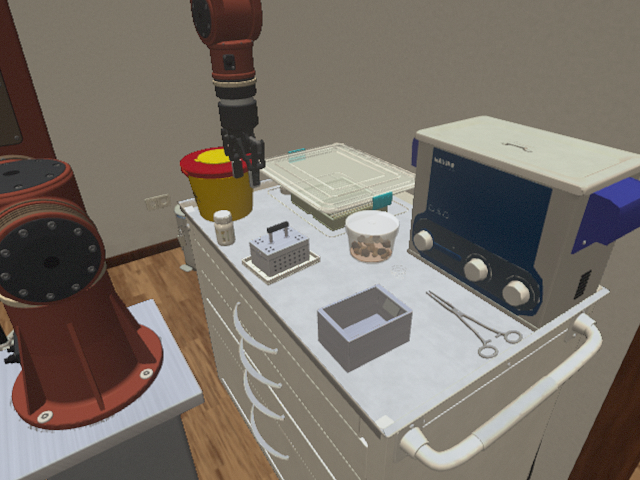

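```bash
python3 -c "
from station import arm
print(arm.hand_in())"
```

```text
the job is handed in; nothing more can be done
None
```

The cassette is out of the soak container and sits flat, handle up, inside the rim of the drip tray. I handed the job in just after about 13 s of the 46 s allowed; no verdict came back.

**How it went:**
- **Pressing:** With the closed fingertips I pressed the raised end down past the catch. It dropped flat, with the cassette about 2 mm towards -x and 3 mm towards -y of the container's centre.
- **Lifting:** I gripped the bar, moved 1.5 mm towards the middle and lifted straight up. The wrist read only the cassette's weight, so nothing caught.
- **Placing:** I lined it up with the tray (yaw about 0.095 rad), lowered it to a contact of about 14 N, released it and moved clear.

**Last checks:**
- **Position:** Just before lowering, the wrist camera put the cassette's centre within about 1 mm of the tray's middle. The side picture after I moved clear shows it level on the ribs, but I did not measure its position again.
- **Surroundings:** The tub and forceps measured within 3 mm of where they started. The bottle and cup look unmoved in the pictures.
- **What failed or disagreed:** In the last top picture the arm hid the bottle and most of the cassette. The network missed the cassette handle there and reported a low-confidence "bottle" (p 0.32) at the cassette's place. I took that as false, because the side picture shows the bottle in its place. The network never found the cup in the top picture, so I checked it only by eye.

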